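# Find the tired sprung foot with the pin gauge

## Task

One of the three sprung machine feet in the rack has a tired spring: pressed with 5.5 N its button sinks deep into the cup and stays down, while the good ones give hardly 2 mm and come back. Find it with the pin gauge from the stand, pressing the pin straight down on the rubber buttons: about 5.5 N, held for half a second on the tired one, and never more than 9 N on any foot. Then hang the gauge back in its stand and put the tired foot upright in the empty tray, leaving the two good feet in the rack.

Things in the scene. Friction and masses are not known exactly. Their poses are not given: they have to be found in the camera images.
- gauge: pin gauge, about 0.15 kg. Origin on its axis under its flange, z up. Flange 34 mm across, 5 mm thick; above it a square black grip 24x24 mm (sides along its x, y) from z 5 to 45 mm, steel cap to 50. Below: barrel 16 mm across down to -36 mm, sprung pin 7 mm across, tip at -48 mm when free; it gives up to 8 mm at 1500 N/m (no preload). At the start it hangs upright in the stand by its flange.
- stand: fixed grey block 60x60x56 mm with a vertical through hole 23 mm across in the middle of its top (chamfered); origin at the centre of its underside, z up. The gauge's flange rests on its top, so its origin then lies 56 mm above this one.
- rack: fixed aluminium plate 66 mm (its x) by 182 mm (its y), 12 mm thick, with three round recesses 38 mm across and 4 mm deep at y = -58, 0 and +58 mm; origin at the centre of its underside, z up. The feet stand in the recesses, 8 mm above the bench top.
- foot_1: one of three alike sprung feet, 0.13 kg: steel cup 36 mm across, 22 mm high, on it a rubber-topped button 24 mm across. Origin at the centre of the underside, z up. The button can sink 14 mm. Good feet: spring of 4000 N/m, returns. The tired one starts to give at about 3.2 N, then sinks about 1 mm per 0.2 N (11 to 14 mm at 5.5 N; load eases a little in the hold) and stays down. Any may be it.
- foot_2: another of the three sprung feet, same shape and size as foot_1; good or tired, see there.
- foot_3: another of the three sprung feet, same shape and size as foot_1; good or tired, see there.
- tray: fixed empty black open tray 80 mm (its x) by 120 mm (its y), 22 mm high, walls and floor 3 mm thick; origin at the centre of its underside, z up.
- foot_1_face (a point): centre of the upper face of foot_1's button; 38 mm above the foot's origin while the button is up, lower by as much as the button has sunk.
- foot_2_face (a point): centre of the upper face of foot_2's button; 38 mm above the foot's origin while the button is up, lower by as much as the button has sunk.
- foot_3_face (a point): centre of the upper face of foot_3's button; 38 mm above the foot's origin while the button is up, lower by as much as the button has sunk.
Mind the look-alikes: they are no part of the job. Leave any blue look-alike of the foot_1 alone.

How it is judged:
On the way:
1. a button is sunk more than 7 mm with the gauge pressing on its foot with 3.5 to 8 N, held for 0.3 s (((contact force between gauge and foot_1 between 3.5 and 8 N and z of foot_1_face in the frame of foot_1 below 0.031 m) or (contact force between gauge and foot_2 between 3.5 and 8 N and z of foot_2_face in the frame of foot_2 below 0.031 m) or (contact force between gauge and foot_3 between 3.5 and 8 N and z of foot_3_face in the frame of foot_3 below 0.031 m))), for 0.3 s.
At the end, for the whole second after the job is handed in: The gauge hangs upright in its stand (axis within 6 mm of the hole's, flange within 3 mm of the stand's top); the tired foot, its button still sunk by more than 4 mm, stands upright at rest on the tray's floor; the other two feet stand within 8 mm of where they were in the rack (horizontal distance between gauge and stand below 0.006 m and z of gauge in the frame of stand between 0.053 and 0.059 m and angle between gauge's own z axis and vertical below 0.08 rad and ((z of foot_1_face in the frame of foot_1 below 0.034 m and x of foot_1 in the frame of tray between -0.025 and 0.025 m and y of foot_1 in the frame of tray between -0.045 and 0.045 m and z of foot_1 in the frame of tray below 0.009 m and angle between foot_1's own z axis and vertical below 0.1 rad and linear speed of foot_1 below 0.02 m/s and distance of each of foot_2, foot_3 from where it was at the start of the episode below 0.008 m) or (z of foot_2_face in the frame of foot_2 below 0.034 m and x of foot_2 in the frame of tray between -0.025 and 0.025 m and y of foot_2 in the frame of tray between -0.045 and 0.045 m and z of foot_2 in the frame of tray below 0.009 m and angle between foot_2's own z axis and vertical below 0.1 rad and linear speed of foot_2 below 0.02 m/s and distance of each of foot_1, foot_3 from where it was at the start of the episode below 0.008 m) or (z of foot_3_face in the frame of foot_3 below 0.034 m and x of foot_3 in the frame of tray between -0.025 and 0.025 m and y of foot_3 in the frame of tray between -0.045 and 0.045 m and z of foot_3 in the frame of tray below 0.009 m and angle between foot_3's own z axis and vertical below 0.1 rad and linear speed of foot_3 below 0.02 m/s and distance of each of foot_1, foot_2 from where it was at the start of the episode below 0.008 m))); the robot touches nothing.
It fails at once if the gauge presses on a foot with more than 9 N (contact force between gauge and foot_1 above 9 N or contact force between gauge and foot_2 above 9 N or contact force between gauge and foot_3 above 9 N).
It also fails if it takes over 72 s, if anything falls off the work surface, if the arm or the gripper's body presses on something with over 40 N, if the wrist force passes 120 N, or if a joint passes its speed limit or range.

## Robot

A 6-joint arm with a two-finger parallel gripper is mounted at the origin on a cart in front of the work surface, level with it; the furniture and walls round the work are solid. World frame = base frame: x ahead of the robot, y to its left, z up, the work surface at z = 0. Lengths are in m, angles in rad, forces in N, time in s.
With the tool pointing down it reaches from about 0.425 to 0.95 m from the base axis. Payload 3.5 kg.
Tool frame: the origin (TCP) lies midway between the tips of the shut fingers; the grasp point (between the pads) lies 19 mm behind it; z points along the fingers, y is the line along which they close (so a half turn about z gives the same grasp; the last joint's range is limited). The gripper opens to 85 mm and grips with 20 to 120 N. Pads are 22 mm wide; open, the fingers measure 114 mm over their backs; the gripper's body (76 mm by 85 mm) begins 54 mm behind the grasp point. The pads swing forward as they close: fully open they stand 13 mm farther back than shut.
Start: joints at [1.053, 0.286, 1.577, -0, 1.279, -0.15], TCP at [0.243, 0.63, 0.231] pointing down, gripper open.
Joint ranges: [-2.77, 2.77], [-0.9, 2.22], [0.21, 2.48], [-1.53, 4.67], [0.24, 2.81], [-2.84, 2.84]. Speed limits (rad/s): [2.79, 2.79, 3.14, 3.14, 3.14, 3.14].

## Interface

Orientations are given as a unit quaternion [x, y, z, w].
In Python, from plant import get_state, read_camera, ctrl gives the robot as it stands.
- The arm moves only by the shell command python3 -m crank 'ROWS' [FORCE]. ROWS is JSON, a list of rows, each a list of 3 entries, a list of its own where there are three numbers: the shift along the tool's x, y, z in mm, then the turn about the tool's z in degrees, then the closure in counts, from 0 (fully open) to 255 (shut). In form: [[[tx, ty, tz], yaw, claw], ...]. A call has 1 to 10 rows; each row is the pose to reach, as a shift and turn from the pose commanded when the call began, along the tool's axes at that moment; what a row does not reach only later rows make up. A row lasts 1/10 s, in which the tool goes at most 50 mm and 8.59 degrees, less where a joint would pass 70% of its speed; a pose out of reach is approached as far as the arm can. A call with a gripper value outside its range is refused whole. The fingers move at their own pace and stop on an object; FORCE is the grip in N (left out, the last holds). Time passes only in rows, so rows that repeat a pose let the fingers close. It gives the time, the measured TCP pose, the force, the opening and the grip force at its end, in the units of the state.
- get_state(): the state, without advancing time (a new reading comes with each control period).
- read_camera(name): name is "scene" or "top" or "wrist"; returns a dict with "frame" (384x512x3 uint8, blue, green, red), "range_z" (384x512 float32, m along the optical axis (not along the pixel's ray), 0 where there is no reading), "vfov" (degrees; the focal length in pixels is half the picture's height over the tangent of half this angle, whatever the lens; pixels are square), "cx", "cy" (the principal point, pixels), "origin" and "orientation" of the camera in the world. Camera axes: x right, y down, z forward; pixel columns grow to the right and rows downward; lengths in m; the calibration is good to about 2 mm. The wrist camera is an equidistant fisheye: a pixel r from the principal point sees the ray r / f radians off the axis. A picture is of the moment at which its call begins.
- ctrl.sign_off(): hands the job in; it is judged then, once.
The state is a dict: "time": time; "qpos": joint angles; "dq": joint speeds; "joint_efforts": joint torques, N m; "eef_pos": TCP position; "tcp_rot": TCP orientation; "contact_force": force on the tool from outside, world axes, zero at the start; "wrist_torque": the same for the moment, N m; "opening": opening from 0.0 (shut) to 1.0 (fully open); "finger_force": force on a finger pad.
Only numpy, scipy, OpenCV 4.12 (cv2) and the standard library are available. Lean on these libraries where they do the work, as an engineer would, in place of code of your own. Each camera call takes 0.05 s, during which the arm holds its last target. There are 200 camera calls.

## Working session

There is one attempt and no reset: what is moved stays moved. The work goes in short steps, Python scripts to look and compute and a shell command to move; the robot and the scene stay as the last step left them, time stands still between calls to the robot, and variables do not carry over. Pictures are saved under pics/ and viewed, at most 10 in all, crops included, and the job is handed in when it is done.

```bash
mkdir -p pics; ls
cat > h.py <<'E'
import numpy as np,cv2
from plant import get_state,read_camera
from scipy.spatial.transform import Rotation as R
def cam(n):
    c=read_camera(n); h,w=c['frame'].shape[:2]
    f=h/2/np.tan(np.radians(c['vfov']/2)); c['f']=f
    v,u=np.mgrid[:h,:w]; x=u-c['cx']; y=v-c['cy']; z=c['range_z']
    if n=='wrist':
        r=np.hypot(x,y)+1e-9; t=np.tan(np.minimum(r/f,1.5))/r; X,Y=x*t*z,y*t*z
    else: X,Y=x/f*z,y/f*z
    P=np.stack([X,Y,z],-1)@R.from_quat(c['orientation']).as_matrix().T+np.array(c['origin'])
    P[z==0]=np.nan
    c['P']=P; return c
E
python3 - <<'E'
from h import *
s=get_state(); print(s)
for n in('top','scene'):
    c=cam(n); cv2.imwrite(f'pics/{n}0.png',c['frame']); np.save(f'pics/{n}0.npy',c['P']); print(n,c['origin'],c['orientation'],c['f'])
E
```

```text
pics
{'time': 0.0, 'qpos': array([ 1.05300132e+00,  2.87172704e-01,  1.57816473e+00, -3.01498389e-05,
        1.27860838e+00, -1.50025444e-01]), 'dq': array([-0.00018773,  0.00138063,  0.00128798,  0.0002153 , -0.00036394,
        0.00085299]), 'joint_efforts': array([-4.66814490e-04, -4.05977118e+01, -2.92629164e+01, -2.29528050e-04,
        5.74154081e-03, -3.59921501e-05]), 'eef_pos': array([0.24235354, 0.62929019, 0.22994913]), 'tcp_rot': array([ 1.82845817e-01,  9.83140897e-01, -1.11632727e-03, -3.71979126e-04]), 'contact_force': array([-0.50374654, -0.52479575,  1.20486084]), 'wrist_torque': array([-0.07712198, -0.00581101,  0.01224393]), 'finger_force': 0.0, 'opening': 1.0018008900490638}
top [0.44915155 0.08465376 0.93289429] [-0.70416083  0.7089848  -0.02405254  0.0303243 ] 405.86637089688895
scene [-0.00724532 -0.43659981  0.56671877] [ 0.81508196 -0.34585839  0.17886393 -0.42898844] 437.67581441616295
```

View pics/top0.png

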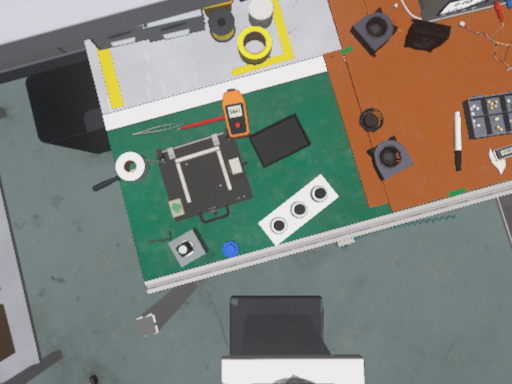

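View pics/scene0.png

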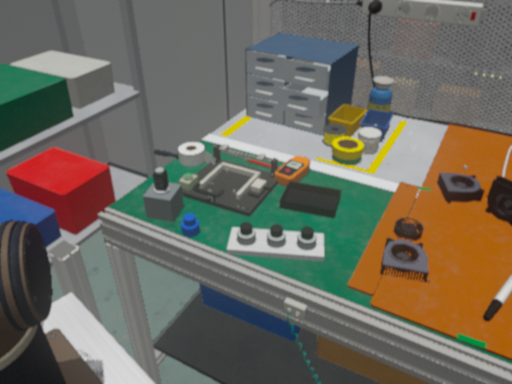

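The top view shows the stand and gauge at (186,249), the blue decoy foot at (231,249), rack feet at (279,226), (299,209) and (319,193), and the black tray at (279,141). Other things that could be confused are the black electronics board at (205,178), which is not the tray, and the round part at (371,120), which is not a foot. The scene view agrees: gauge (160,178), decoy (190,224), feet (247,232), (277,236), (307,237), tray (311,198).

Run:
```python
from h import *
P=np.load('pics/top0.npy'); im=cv2.imread('pics/top0.png')
for n,(u,v) in dict(gauge=(184,249),blue=(231,249),fa=(279,226),fb=(299,209),fc=(319,193),tray=(279,141),bench=(255,200),board=(205,178),grip=(150,323),stand=(197,244)).items(): print(n,P[v,u].round(3))
# rack: white points with z .008-.016
def rect(m,name):
    q=P[m][:,:2].astype(np.float32); r=cv2.minAreaRect(q); print(name,len(q),np.round(r[0],4),np.round(r[1],4),round(r[2],1)); 
v,u=np.mgrid[:384,:512]
w=lambda a,b,c,d:(u>a)&(u<b)&(v>c)&(v<d)
Z=P[...,2]
rect(w(255,345,170,250)&(Z>.007)&(Z<.06)&(im.min(-1)>0),'rack')
rect(w(245,315,110,170)&(Z>.012)&(Z<.04),'tray')
rect(w(160,215,225,270)&(Z>.045)&(Z<.06),'stand')
rect(w(160,215,225,270)&(Z>.09),'gaugetop')
for n,(a,b) in dict(fa=(279,226),fb=(299,209),fc=(319,193)).items():
    rect(w(a-12,a+12,b-12,b+12)&(Z>.04),n); m=w(a-12,a+12,b-12,b+12)&(Z>.04);print(np.median(Z[m]),np.median(P[m],0))
big=cv2.resize(im[170:275,155:345],None,fx=4,fy=4,interpolation=cv2.INTER_CUBIC); cv2.imwrite('pics/crop0.png',big)
```

```text
gauge [0.4   0.224 0.106]
blue [0.396 0.133 0.042]
fa [0.445 0.028 0.048]
fb [ 0.482 -0.016  0.044]
fc [ 0.516 -0.06   0.048]
tray [0.642 0.022 0.   ]
bench [0.505 0.079 0.001]
board [0.555 0.193 0.013]
grip [ 0.215  0.333 -0.059]
stand [0.408 0.205 0.057]
rack 2326 [ 0.4833 -0.019 ] [0.0661 0.1821] 37.5
tray 390 [0.6433 0.0262] [0.1455 0.1248] 89.5
stand 592 [0.4007 0.227 ] [0.0599 0.0608] 29.8
gaugetop 147 [0.4007 0.2268] [0.0243 0.0246] 34.6
fa 94 [0.4472 0.0277] [0.0219 0.0221] 1.0
0.045956363246317855 [0.4471947  0.02766304 0.04595636]
fb 93 [ 0.4839 -0.0185] [0.022  0.0219] 0.0
0.046189817766671526 [ 0.48380712 -0.01822478  0.04618982]
fc 93 [ 0.5184 -0.0646] [0.0215 0.0231] 25.8
0.04644098396053675 [ 0.51846607 -0.06469822  0.04644098]
```

View pics/crop0.png

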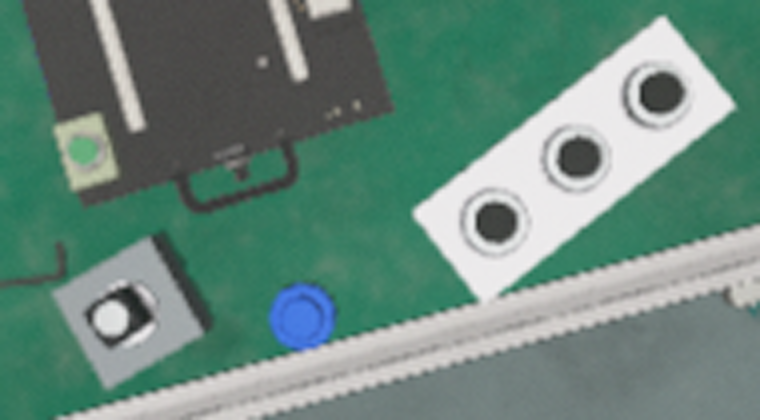

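```bash
cat >> h.py <<'E'
def go(x,y,z,yaw=None):
    "shift (mm) and turn for tool-down TCP target; yaw = world angle of tool y, mod 180"
    s=get_state(); M=R.from_quat(s['tcp_rot']).as_matrix()
    d=M.T@(np.array([x,y,z])-s['eef_pos'])*1000
    a=np.degrees(np.arctan2(M[1,1],M[0,1])); t=0 if yaw is None else -((yaw-a+90)%180-90)
    print('shift',d.round(1),'turn',round(t,1),'yaw now',round(a,1),'q6',round(s['qpos'][5],2),'t',round(s['time'],2))
E
python3 -c "
from h import *
go(.40,.227,.20,32)"
```

```text
shift [-291.8 -318.7   30.6] turn 36.9 yaw now 68.9 q6 -0.15 t 0.1
```

```bash
python3 -m crank '[[[-290,-318,30],36,0],[[-290,-318,30],36,0],[[-290,-318,30],36,0],[[-290,-318,30],36,0],[[-290,-318,30],36,0],[[-290,-318,30],36,0],[[-290,-318,30],36,0],[[-290,-318,30],36,0],[[-290,-318,30],36,0],[[-290,-318,30],36,0]]' 60
python3 - <<'E'
from h import *
c=cam('wrist'); cv2.imwrite('pics/w1.png',c['frame']); P=c['P']; Z=P[...,2]; np.save('pics/w1.npy',P)
for n,lo,hi in(('cap',.098,.112),('stand',.05,.06)):
    m=(Z>lo)&(Z<hi)&(np.hypot(P[...,0]-.4,P[...,1]-.227)<.06)
    if m.sum()>5: r=cv2.minAreaRect(P[m][:,:2].astype(np.float32)); print(n,m.sum(),np.round(r[0],4),np.round(r[1],4),r[2],np.median(Z[m]))
go(.4007,.227,.066,32)
E
```

```text
time: 1.1
eef_pos: [0.3996, 0.2258, 0.2006]
tcp_rot: [0.48, 0.877, -0.001, -0.0]
contact_force: [-0.4, 1.2, -1.1]
opening: 1.002
finger_force: 0.0
cap 749 [0.3995 0.2281] [0.0239 0.0242] 36.401790618896484 0.10264114707697364
stand 2493 [0.3997 0.2282] [0.0604 0.0609] 29.7320499420166 0.056676740912207035
shift [ -1.2   1.2 134.9] turn 0.7 yaw now 32.7 q6 -0.27 t 1.15
```

View pics/w1.png

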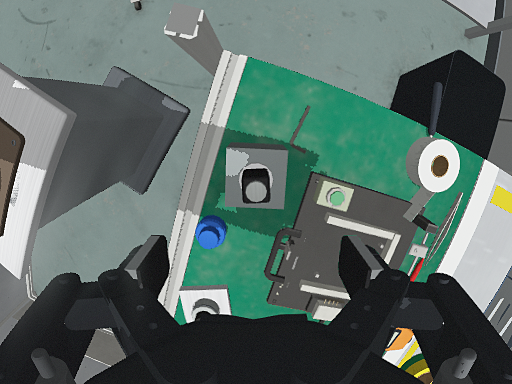

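The wrist view shows the gauge cap at (257,187) in the stand at (255,177), and the blue decoy at (210,232). The cap reads z 0.103 and the stand top 0.057, both as expected. Grasping the gauge.

```bash
python3 -m crank '[[[1,1,40],-3,0],[[1,1,80],-3,0],[[1,1,115],-3,0],[[1,1,134],-3,0],[[1,1,134],-3,0],[[1,1,134],-3,255],[[1,1,134],-3,255],[[1,1,134],-3,255],[[1,1,134],-3,255],[[1,1,134],-3,255]]' 60
python3 -c "
from h import *
s=get_state(); print(s['finger_force'],s['opening'],s['contact_force'],s['eef_pos'])
go(.4472,.0277,.140)"
```

```text
time: 2.15
eef_pos: [0.4002, 0.2305, 0.0686]
tcp_rot: [0.455, 0.891, 0.001, 0.001]
contact_force: [-0.5, -0.0, 5.1]
opening: 0.271
finger_force: 59.9
59.85923409461975 0.27096997563945924 [-0.50735509 -0.00950408  5.11478462] [0.40015885 0.23054361 0.06861127]
shift [-191.9  -80.7  -71.4] turn 0 yaw now 35.9 q6 -0.32 t 2.15
```

```bash
python3 -m crank '[[[0,0,-10],0,255],[[0,0,-30],0,255],[[0,0,-60],0,255],[[0,0,-90],0,255],[[0,0,-90],0,255]]' 60
python3 - <<'E'
from h import *
s=get_state();print(s['contact_force'],s['eef_pos'],R.from_quat(s['tcp_rot']).as_matrix()[:,2])
c=cam('wrist'); cv2.imwrite('pics/w2.png',c['frame']); P=c['P']; Z=P[...,2]; np.save('pics/w2.npy',P)
m=(Z>.05)&(Z<.06)&(np.hypot(P[...,0]-.4,P[...,1]-.228)<.06)
r=cv2.minAreaRect(P[m][:,:2].astype(np.float32)); print(m.sum(),np.round(r[0],4),np.round(r[1],4),r[2])
c=cam('scene'); cv2.imwrite('pics/s2.png',cv2.resize(c['frame'][60:260,60:340],None,fx=2.8,fy=2.8)); np.save('pics/s2.npy',c['P'])
go(.4472,.0277,.140)
E
```

```text
time: 2.65
eef_pos: [0.4021, 0.2311, 0.1622]
tcp_rot: [0.455, 0.891, 0.003, 0.003]
contact_force: [0.7, -0.1, -2.6]
opening: 0.273
finger_force: 59.2
[ 0.71135919 -0.08853583 -2.6216538 ] [0.40205045 0.23112305 0.16222028] [ 0.00926252  0.00290165 -0.99995289]
3536 [0.3997 0.2279] [0.0605 0.061 ] 29.639305114746094
shift [-192.2  -79.9   17.5] turn 0 yaw now 35.9 q6 -0.32 t 2.75
```

View pics/s2.png

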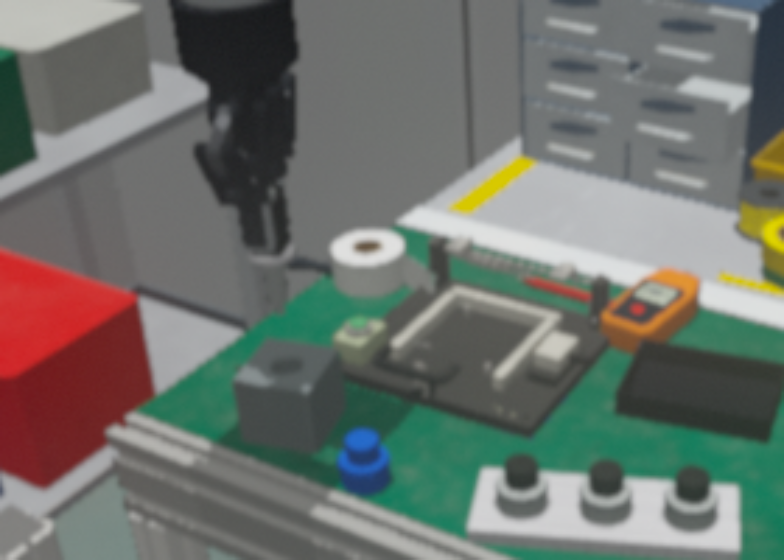

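The scene crop shows the gauge held by the gripper, with flange and barrel at (265,265), clear of the empty stand hole at (287,365). The three rack feet are at (520,480), (605,488) and (690,495), and the blue decoy at (362,460).

```bash
python3 - <<'E'
from h import *
for f in('s2','w2'):
    P=np.load(f'pics/{f}.npy')
    for lo,hi in((.10,.115),(.115,.13),(.13,.142),(.143,.149),(.150,.156)):
        m=(P[...,2]>lo)&(P[...,2]<hi)&(np.hypot(P[...,0]-.402,P[...,1]-.231)<.03)
        if m.sum()>3:
            q=P[m]; print(f,lo,m.sum(),q.min(0).round(4),q.max(0).round(4),np.median(q,0).round(4))
E
python3 -m crank '[[[-48,-20,0],0,255],[[-96,-40,4],0,255],[[-144,-60,8],0,255],[[-185,-76,12],0,255],[[-192,-79,25],0,255],[[-192,-79,33],0,255],[[-192,-79,39],0,255],[[-192,-79,39],0,255]]'
python3 -c "
from h import *
go(.4472,.0287,.1066)
print([get_state()['contact_force'].round(2) for i in range(3)])"
```

```text
s2 0.1 29 [0.3924 0.22   0.1007] [0.4054 0.2313 0.1147] [0.3991 0.2252 0.1109]
s2 0.115 53 [0.3922 0.2194 0.115 ] [0.4078 0.2308 0.13  ] [0.3969 0.2226 0.1235]
s2 0.13 37 [0.3921 0.2188 0.1302] [0.407  0.2306 0.1405] [0.397  0.2229 0.1354]
s2 0.143 22 [0.3851 0.2113 0.1455] [0.4125 0.2286 0.1489] [0.3915 0.2166 0.1475]
s2 0.15 52 [0.3838 0.211  0.1501] [0.4169 0.2339 0.1554] [0.3952 0.2193 0.1513]
w2 0.115 64 [0.3947 0.2305 0.1155] [0.4055 0.2376 0.125 ] [0.3983 0.2359 0.1191]
w2 0.15 464 [0.3861 0.2264 0.1504] [0.4109 0.2465 0.156 ] [0.3941 0.241  0.1549]
time: 3.55
eef_pos: [0.4461, 0.0299, 0.1162]
tcp_rot: [0.454, 0.891, -0.001, -0.002]
contact_force: [0.4, -0.3, -2.3]
opening: 0.274
finger_force: 59.4
shift [-1.7  0.2  9.6] turn 0 yaw now 36.0 q6 -0.79 t 3.55
[array([ 0.44, -0.26, -2.31]), array([ 0.44, -0.26, -2.31]), array([ 0.44, -0.26, -2.31])]
```

```bash
python3 -m crank '[[[-2,2,2],0,255],[[-2,2,4],0,255],[[-2,2,6],0,255],[[-2,2,8],0,255],[[-2,2,9],0,255],[[-2,2,10],0,255],[[-2,2,10],0,255]]'
```

```text
time: 4.25
eef_pos: [0.4506, 0.0279, 0.1082]
tcp_rot: [0.455, 0.891, -0.0, -0.0]
contact_force: [0.6, 0.3, -1.7]
opening: 0.272
finger_force: 59.4
```

```bash
python3 -m crank '[[[0,0,1],0,255],[[0,0,1],0,255],[[0,0,1],0,255]]'
```

```text
time: 4.55
eef_pos: [0.4507, 0.0279, 0.1073]
tcp_rot: [0.455, 0.891, -0.0, -0.0]
contact_force: [0.1, -0.3, -2.2]
opening: 0.27
finger_force: 59.4
```

```bash
python3 -m crank '[[[0,0,1],0,255],[[0,0,1],0,255],[[0,0,1],0,255]]'
```

```text
time: 4.85
eef_pos: [0.4508, 0.0279, 0.1064]
tcp_rot: [0.455, 0.891, 0.0, 0.0]
contact_force: [0.5, -0.4, -2.0]
opening: 0.273
finger_force: 59.4
```

```bash
python3 -m crank '[[[0,0,1],0,255],[[0,0,2],0,255],[[0,0,2],0,255],[[0,0,2],0,255]]'
```

```text
time: 5.25
eef_pos: [0.4509, 0.0279, 0.1046]
tcp_rot: [0.455, 0.891, 0.0, 0.0]
contact_force: [0.0, 0.6, 0.7]
opening: 0.271
finger_force: 59.5
```

```bash
python3 -m crank '[[[0,0,1],0,255],[[0,0,2],0,255],[[0,0,2],0,255],[[0,0,2],0,255]]'
```

```text
time: 5.65
eef_pos: [0.4509, 0.0279, 0.1026]
tcp_rot: [0.455, 0.891, 0.0, 0.0]
contact_force: [-0.3, -1.0, 2.5]
opening: 0.271
finger_force: 59.8
```

```bash
python3 -m crank '[[[0,0,1],0,255],[[0,0,1],0,255],[[0,0,1],0,255]]'; python3 -c "
from h import *
go(.4838+.0017,-.0182+.0025,.1026)
go(.5185+.0017,-.0647+.0025,.1026)"
```

```text
time: 5.95
eef_pos: [0.4509, 0.0279, 0.1016]
tcp_rot: [0.455, 0.891, 0.0, 0.0]
contact_force: [-0.2, -0.1, 3.0]
opening: 0.268
finger_force: 60.0
shift [-55.6   2.4  -1. ] turn 0 yaw now 35.9 q6 -0.79 t 5.95
shift [-113.6    3.2   -1. ] turn 0 yaw now 35.9 q6 -0.79 t 5.95
```

```bash
python3 -m crank '[[[0,0,-12],0,255],[[0,0,-16],0,255],[[-40,2,-16],0,255],[[-56,2,-16],0,255],[[-56,2,-16],0,255],[[-56,2,-11],0,255],[[-56,2,-8],0,255],[[-56,2,-7],0,255],[[-56,2,-6],0,255],[[-56,2,-6],0,255]]'
```

```text
time: 6.95
eef_pos: [0.4849, -0.0158, 0.1071]
tcp_rot: [0.454, 0.891, -0.0, -0.0]
contact_force: [-0.4, -0.3, -2.6]
opening: 0.275
finger_force: 59.4
```

```bash
python3 -m crank '[[[0,0,1],0,255],[[0,0,2],0,255],[[0,0,3],0,255],[[0,0,4],0,255],[[0,0,4],0,255],[[0,0,4],0,255]]'
```

```text
time: 7.55
eef_pos: [0.4855, -0.0162, 0.1037]
tcp_rot: [0.455, 0.891, 0.0, 0.0]
contact_force: [-1.1, 0.8, 1.2]
opening: 0.266
finger_force: 59.8
```

```bash
python3 -m crank '[[[0,0,1],0,255],[[0,0,2],0,255],[[0,0,2],0,255],[[0,0,2],0,255]]'
```

```text
time: 7.95
eef_pos: [0.4854, -0.0162, 0.1014]
tcp_rot: [0.455, 0.891, 0.0, 0.0]
contact_force: [0.1, -0.5, 1.2]
opening: 0.273
finger_force: 59.8
```

```bash
python3 -m crank '[[[0,0,1],0,255],[[0,0,2],0,255],[[0,0,3],0,255],[[0,0,4],0,255],[[0,0,4],0,255],[[0,0,4],0,255]]'
```

```text
time: 8.55
eef_pos: [0.4853, -0.0162, 0.0974]
tcp_rot: [0.455, 0.891, 0.0, 0.0]
contact_force: [0.3, 1.2, 1.0]
opening: 0.274
finger_force: 60.0
```

```bash
python3 -m crank '[[[0,0,1],0,255],[[0,0,2],0,255],[[0,0,3],0,255],[[0,0,3],0,255],[[0,0,3],0,255]]'
```

```text
time: 9.05
eef_pos: [0.4853, -0.0162, 0.0944]
tcp_rot: [0.455, 0.891, 0.0, 0.0]
contact_force: [-0.2, 1.5, 2.7]
opening: 0.271
finger_force: 60.1
```

```bash
python3 -m crank '[[[0,0,1],0,255],[[0,0,2],0,255],[[0,0,3],0,255],[[0,0,3],0,255],[[0,0,3],0,255],[[0,0,3],0,255],[[0,0,3],0,255],[[0,0,3],0,255],[[0,0,3],0,255],[[0,0,3],0,255]]'; python3 -c "
from h import *
go(.5185+.0017,-.0647+.0025,.1066)"
```

```text
time: 10.05
eef_pos: [0.4852, -0.0162, 0.0914]
tcp_rot: [0.455, 0.891, 0.0, 0.0]
contact_force: [0.9, 0.5, 3.5]
opening: 0.275
finger_force: 60.2
shift [-57.7   1.3 -15.2] turn 0 yaw now 35.9 q6 -0.87 t 10.05
```

```bash
python3 -m crank '[[[0,0,-20],0,255],[[0,0,-45],0,255],[[0,0,-75],0,255],[[0,0,-75],0,255]]'; python3 -c "
from h import *
go(.4004,.2305,.160,36)
go(.4004,.2305,.0690,36)"
```

```text
time: 10.45
eef_pos: [0.4869, -0.0169, 0.1693]
tcp_rot: [0.454, 0.891, 0.0, 0.003]
contact_force: [0.0, -0.0, -1.4]
opening: 0.269
finger_force: 59.6
shift [251.1  75.1   8.3] turn -0.1 yaw now 35.9 q6 -0.87 t 10.45
shift [251.6  74.8  99.3] turn -0.1 yaw now 35.9 q6 -0.87 t 10.45
```

```bash
python3 -m crank '[[[45,14,0],0,255],[[90,28,0],0,255],[[135,42,0],0,255],[[180,56,0],0,255],[[220,66,0],0,255],[[251,75,0],0,255],[[251,75,8],0,255],[[251,75,8],0,255],[[251,75,8],0,255]]'
python3 - <<'E'
from h import *
go(.4004,.2305,.0690,36)
c=cam('wrist'); P=c['P']
for lo,hi in((.10,.13),(.13,.142),(.143,.149),(.150,.156)):
    m=(P[...,2]>lo)&(P[...,2]<hi)&(np.hypot(P[...,0]-.402,P[...,1]-.231)<.03)
    if m.sum()>3: q=P[m]; print(lo,m.sum(),q.min(0).round(4),q.max(0).round(4))
c=cam('top'); P=c['P']; Z=P[...,2]
for n,(x,y) in dict(fa=(.4472,.0277),fb=(.4838,-.0182),fc=(.5185,-.0647)).items():
    m=(np.hypot(P[...,0]-x,P[...,1]-y)<.008)&(Z>.02); print(n,np.median(P[m],0).round(4))
m=(np.hypot(P[...,0]-.4838,P[...,1]+.0182)<.025)&(Z>.027); r=cv2.minAreaRect(P[m][:,:2].astype(np.float32)); print(r)
np.save('pics/top3.npy',P);cv2.imwrite('pics/top3.png',c['frame'])
E
```

```text
time: 11.35
eef_pos: [0.3979, 0.23, 0.1566]
tcp_rot: [0.455, 0.891, -0.001, -0.001]
contact_force: [-0.2, 0.4, -1.1]
opening: 0.274
finger_force: 59.5
shift [-1.1  2.7 87.5] turn -0.1 yaw now 35.9 q6 -0.32 t 11.35
0.1 63 [0.3906 0.2281 0.1089] [0.4008 0.2363 0.1188]
0.143 160 [0.3817 0.2254 0.1449] [0.4068 0.2452 0.149 ]
0.15 218 [0.382  0.2264 0.15  ] [0.4055 0.2451 0.156 ]
fa [0.4472 0.0278 0.046 ]
fb [ 0.4842 -0.0174  0.0353]
fc [ 0.5186 -0.0646  0.0463]
((0.4834271967411041, -0.01841237209737301), (0.03343069925904274, 0.03579588234424591), 0.030518753454089165)
```

```bash
python3 -m crank '[[[-1,1,0],0,255],[[-1,1,20],0,255],[[-1,1,35],0,255],[[-1,1,45],0,255],[[-1,1,60],0,255],[[-1,1,75],0,255],[[-1,1,82],0,255],[[-1,1,86],0,255],[[-1,1,86],0,255]]'; python3 -c "
from h import *
go(.4004,.2305,.0690,36)"
```

```text
time: 12.35
eef_pos: [0.4002, 0.2307, 0.0722]
tcp_rot: [0.455, 0.891, -0.0, -0.0]
contact_force: [-0.2, -0.4, -0.9]
opening: 0.27
finger_force: 59.5
shift [-0.3  0.1  3.2] turn -0.1 yaw now 35.9 q6 -0.32 t 12.35
```

Inserted with no side load. I'll lower the last 3 mm, release and rise.

```bash
python3 -m crank '[[[0,0,2],0,255],[[0,0,3],0,255],[[0,0,3],0,255],[[0,0,3],0,0],[[0,0,3],0,0],[[0,0,3],0,0],[[0,0,3],0,0],[[0,0,3],0,0],[[0,0,-40],0,0],[[0,0,-90],0,0]]'; python3 -m crank '[[[0,0,-20],0,0],[[0,0,-20],0,0]]'
python3 - <<'E'
from h import *
c=cam('wrist'); P=c['P']; Z=P[...,2]
for n,lo,hi in(('cap',.098,.112),('flange',.059,.064),('stand',.05,.059)):
    m=(Z>lo)&(Z<hi)&(np.hypot(P[...,0]-.4,P[...,1]-.227)<.05)
    if m.sum()>5: r=cv2.minAreaRect(P[m][:,:2].astype(np.float32)); print(n,m.sum(),np.round(r[0],4),np.round(r[1],4),r[2],np.median(Z[m]))
# tray from top
P=np.load('pics/top0.npy'); im=cv2.imread('pics/top0.png')
m=(im.max(-1)<60); m[:108]=0;m[172:]=0;m[:,:243]=0;m[:,316:]=0
n,l,st,ce=cv2.connectedComponentsWithStats(m.astype(np.uint8)); k=1+st[1:,4].argmax(); m=l==k
r=cv2.minAreaRect(np.argwhere(m)[:,::-1].astype(np.float32)); print('tray px',r)
C=read_camera('top'); f=192/np.tan(np.radians(C['vfov']/2)); M=R.from_quat(C['orientation']).as_matrix()
b=np.r_[[r[0]],cv2.boxPoints(r)]; d=np.c_[(b[:,0]-C['cx'])/f,(b[:,1]-C['cy'])/f,np.ones(5)]@M.T; o=np.array(C['origin']); print((o+d*((.022-o[2])/d[:,2:]))[:,:2].round(4))
E
```

```text
time: 13.35
eef_pos: [0.398, 0.2301, 0.1609]
tcp_rot: [0.455, 0.891, -0.002, -0.002]
contact_force: [1.0, 0.7, -0.1]
opening: 1.002
finger_force: 0.0
time: 13.55
eef_pos: [0.4026, 0.2317, 0.1869]
tcp_rot: [0.455, 0.891, 0.003, 0.003]
contact_force: [0.1, 0.2, -0.6]
opening: 0.998
finger_force: 0.0
cap 830 [0.4006 0.2298] [0.0238 0.0232] 35.005775451660156 0.10240403949286686
flange 223 [0.3951 0.2378] [0.0328 0.0361] 33.58797836303711 0.06157183341727551
stand 2664 [0.3997 0.2281] [0.0604 0.0608] 29.829334259033203 0.05669965825155662
tray px ((279.1000061035156, 140.20001220703125), (34.43544387817383, 51.876773834228516), 63.43495178222656)
[[ 0.6392  0.0236]
 [ 0.6485  0.0938]
 [ 0.7013 -0.0125]
 [ 0.6299 -0.0463]
 [ 0.5776  0.0594]]
```

The gauge hangs within 2 mm of the hole, with its cap at z 0.102. The sunk button (fb) reads z 0.035 against 0.046 for the other two, so the middle foot is the tired one.

```bash
python3 -c "
from h import *
go(.4837,-.0184,.15,37.5)"
```

```text
shift [-250.9  -78.3   32.2] turn -1.6 yaw now 35.9 q6 -0.32 t 13.65
```

```bash
python3 -m crank '[[[-45,-14,0],0,0],[[-90,-28,0],0,0],[[-135,-42,5],-2,0],[[-180,-56,15],-2,0],[[-220,-68,25],-2,0],[[-251,-78,32],-2,0],[[-251,-78,32],-2,0],[[-251,-78,32],-2,0],[[-251,-78,32],-2,0]]' 30
python3 - <<'E'
from h import *
c=cam('wrist'); P=c['P']; Z=P[...,2]; cv2.imwrite('pics/w4.png',c['frame'])
D=np.hypot(P[...,0]-.4837,P[...,1]+.0184)
for n,lo,hi in(('button',.033,.04),('cup',.0265,.04)):
    m=(Z>lo)&(Z<hi)&(D<.024); r=cv2.minAreaRect(P[m][:,:2].astype(np.float32)); print(n,m.sum(),np.round(r[0],4),np.round(r[1],4),np.median(Z[m]))
go(.4837,-.0184,.010,37.5)
E
```

```text
time: 14.55
eef_pos: [0.4832, -0.0173, 0.1492]
tcp_rot: [0.439, 0.899, -0.0, -0.001]
contact_force: [-0.8, -0.6, -0.4]
opening: 0.998
finger_force: 0.0
button 519 [ 0.4819 -0.0174] [0.0229 0.0225] 0.03521696304581423
cup 1224 [ 0.4816 -0.0174] [0.0363 0.0362] 0.03138292301064893
shift [ -1.4  -0.5 139.6] turn 0.5 yaw now 38.0 q6 -0.91 t 14.6
```

View pics/w4.png

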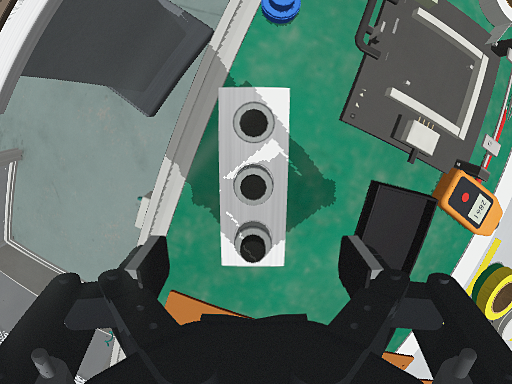

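The wrist view shows the three feet at (254,122), (253,186) and (252,247), with the fingers straddling the rack. My target is the middle foot at (253,186), whose cup measures 36 mm as expected. Descending to grip its cup.

```bash
python3 -m crank '[[[0,-1,45],0,0],[[0,-1,90],0,0],[[0,-1,120],0,0],[[0,-1,132],0,0],[[0,-1,139],0,0],[[0,-1,139],0,0],[[0,-1,139],0,150],[[0,-1,139],0,255],[[0,-1,139],0,255],[[0,-1,139],0,255]]' 40; python3 -m crank '[[[0,0,0],0,255],[[0,0,0],0,255]]'
```

```text
time: 15.6
eef_pos: [0.4842, -0.0191, 0.0126]
tcp_rot: [0.439, 0.899, 0.0, 0.001]
contact_force: [-0.1, 0.8, 4.0]
opening: 0.403
finger_force: 39.5
time: 15.8
eef_pos: [0.4842, -0.0191, 0.0126]
tcp_rot: [0.439, 0.899, 0.0, 0.001]
contact_force: [-1.6, 0.2, 5.9]
opening: 0.401
finger_force: 39.7
```

```bash
python3 -m crank '[[[0,0,-3],0,255],[[0,0,-10],0,255],[[0,0,-30],0,255],[[0,0,-70],0,255],[[0,0,-100],0,255],[[0,0,-100],0,255]]'
python3 - <<'E'
from h import *
c=cam('wrist'); cv2.imwrite('pics/w5.png',c['frame']); P=c['P']; Z=P[...,2]
c=cam('top'); P=c['P']; Z=P[...,2]
for n,(x,y) in dict(fa=(.4472,.0277),fc=(.5185,-.0647)).items():
    m=(np.hypot(P[...,0]-x,P[...,1]-y)<.02)&(Z>.04)&(Z<.06); print(n,np.median(P[m],0).round(4))
go(.6392,.0236,.11,63); go(.6392,.0236,.11,-27);
E
```

```text
time: 16.4
eef_pos: [0.4868, -0.0196, 0.1165]
tcp_rot: [0.439, 0.899, 0.001, 0.005]
contact_force: [1.1, -1.1, -0.8]
opening: 0.4
finger_force: 40.2
fa [0.4493 0.0319 0.0457]
fc [nan nan nan]
shift [-62.3 148.9   1.9] turn -25.1 yaw now 37.9 q6 -0.91 t 16.5
shift [-62.3 148.9   1.9] turn 64.9 yaw now 37.9 q6 -0.91 t 16.5
  return _methods._mean(a, axis=axis, dtype=dtype,
  ret = um.true_divide(
```

View pics/w5.png

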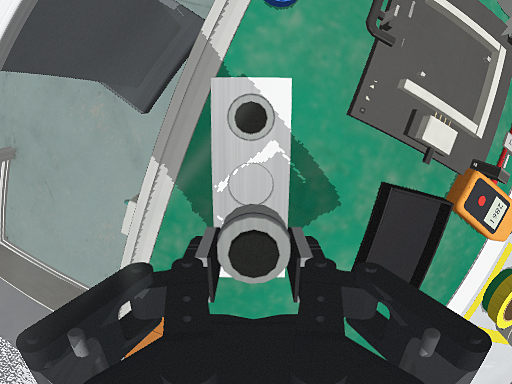

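The wrist view shows the foot upright between the pads at (253,252), an empty recess at (251,183), a good foot at (251,117), and the tray at (405,240). I'll carry it over the tray, turning so the fingers open along the tray's long side.

```bash
python3 -m crank '[[[-10,20,0],-8,255],[[-18,40,0],-16,255],[[-26,60,0],-24,255],[[-35,80,0],-32,255],[[-43,100,0],-40,255],[[-50,120,0],-48,255],[[-58,140,0],-56,255],[[-62,149,0],-64,255],[[-62,149,0],-72,255],[[-62,149,0],-78,255]]'; python3 -m crank '[[[0,0,0],0,255],[[0,0,0],0,255]]'
python3 - <<'E'
from h import *
c=cam('wrist'); P=c['P']; Z=P[...,2]; cv2.imwrite('pics/w6.png',c['frame'])
D=np.hypot(P[...,0]-.639,P[...,1]-.0236)
m=(Z>.014)&(Z<.026)&(D<.085); r=cv2.minAreaRect(P[m][:,:2].astype(np.float32)); print(m.sum(),r)
m=m.astype(np.uint8)
go(.6392,.0236,.010,-63.6)
E
```

```text
time: 17.5
eef_pos: [0.6374, 0.0242, 0.1078]
tcp_rot: [-0.227, 0.974, 0.001, -0.003]
contact_force: [0.6, 0.8, -1.2]
opening: 0.402
finger_force: 40.2
time: 17.7
eef_pos: [0.6377, 0.024, 0.1091]
tcp_rot: [-0.223, 0.975, 0.001, -0.002]
contact_force: [0.0, 0.4, -1.4]
opening: 0.4
finger_force: 40.2
1711 ((0.6409161686897278, 0.029987409710884094), (0.08531088382005692, 0.13217562437057495), 25.746583938598633)
shift [-1.2 -0.9 99.7] turn -0.6 yaw now 115.8 q6 -2.14 t 17.75
```

View pics/w6.png

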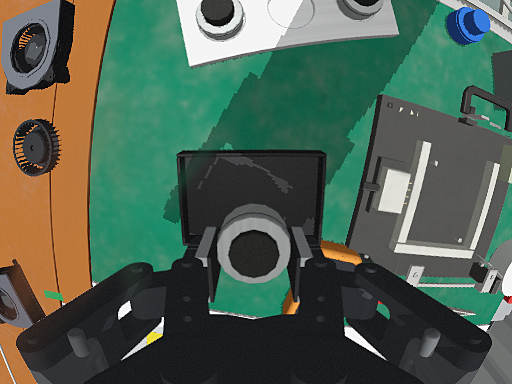

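The tray at (252,195) lies square under the held foot at (253,252). Lowering it into the middle of the tray.

```bash
python3 -m crank '[[[-1,-1,40],0,255],[[-1,-1,75],0,255],[[-1,-1,90],0,255],[[-1,-1,95],0,255],[[-1,-1,98],0,255],[[-1,-1,100],0,255],[[-1,-1,100],0,255],[[-1,-1,100],0,255]]'
```

```text
time: 18.55
eef_pos: [0.6413, 0.0233, 0.0128]
tcp_rot: [-0.224, 0.975, -0.0, 0.001]
contact_force: [0.1, -1.0, -0.9]
opening: 0.399
finger_force: 40.2
```

```bash
python3 -m crank '[[[0,0,2],0,255],[[0,0,4],0,255],[[0,0,4],0,255],[[0,0,4],0,255]]'
```

```text
time: 18.95
eef_pos: [0.6407, 0.0234, 0.0077]
tcp_rot: [-0.224, 0.975, -0.0, 0.0]
contact_force: [-0.4, -0.5, 1.3]
opening: 0.402
finger_force: 40.4
```

```bash
python3 -m crank '[[[0,0,1],0,255],[[0,0,1],0,255],[[0,0,1],0,255]]'
```

```text
time: 19.25
eef_pos: [0.6407, 0.0234, 0.0077]
tcp_rot: [-0.224, 0.974, -0.0, 0.0]
contact_force: [-2.4, -0.5, 6.2]
opening: 0.399
finger_force: 40.9
```

On the floor. I'll open a little, then rise.

```bash
python3 -m crank '[[[0,0,0],0,140],[[0,0,0],0,100],[[0,0,0],0,100],[[0,0,0],0,100],[[0,0,-10],0,100],[[0,0,-40],0,100],[[0,0,-80],0,100],[[0,0,-130],0,100],[[0,0,-160],0,100]]'; python3 -m crank '[[[0,0,0],0,100],[[0,0,0],0,100],[[0,0,0],0,100]]'
python3 - <<'E'
from h import *
c=cam('wrist'); P=c['P']; Z=P[...,2]; cv2.imwrite('pics/w7.png',c['frame'])
m=(Z>.021)&(Z<.05)&(np.hypot(P[...,0]-.6407,P[...,1]-.0234)<.028); r=cv2.minAreaRect(P[m][:,:2].astype(np.float32)); print(m.sum(),r)
D=np.hypot(P[...,0]-r[0][0],P[...,1]-r[0][1]); print('face',P[D<.008].mean(0),'ring',np.nanmedian(Z[(D>.0135)&(D<.0165)]))
E
python3 -m crank '[[[150,0,0],0,100],[[150,0,0],0,100],[[150,0,0],0,100],[[150,0,0],0,100],[[150,0,0],0,100]]' >/dev/null
python3 - <<'E'
from h import *
c=cam('top'); P=c['P']; Z=P[...,2]; cv2.imwrite('pics/top8.png',cv2.resize(c['frame'][80:290,110:370],None,fx=2.5,fy=2.5))
s=get_state(); print(s['time'],s['eef_pos'])
for n,(x,y) in dict(fa=(.4472,.0277),fc=(.5185,-.0647),tired=(.6407,.0234),gauge=(.4005,.2275)).items():
    m=(np.hypot(P[...,0]-x,P[...,1]-y)<.02)&(Z>(.09 if n=='gauge' else .04 if n!='tired' else .026))&(Z<.12); print(n,m.sum(),np.median(P[m],0).round(4) if m.any() else '')
E
```

```text
time: 20.15
eef_pos: [0.642, 0.0233, 0.1718]
tcp_rot: [-0.224, 0.974, -0.001, 0.003]
contact_force: [-0.4, -0.3, 1.2]
opening: 0.611
finger_force: 0.0
time: 20.45
eef_pos: [0.6392, 0.0235, 0.1647]
tcp_rot: [-0.224, 0.975, 0.001, -0.001]
contact_force: [-0.5, -0.3, -0.5]
opening: 0.607
finger_force: 0.0
1082 ((0.6379550695419312, 0.021407097578048706), (0.036637578159570694, 0.0361359566450119), 70.68730163574219)
face [0.63709014 0.02089997 0.05689315] ring 0.24324162772048497
21.05 [ 0.50537736 -0.04222914  0.16569126]
fa 94 [0.4472 0.0277 0.046 ]
fc 0 
tired 114 [0.6386 0.0199 0.029 ]
gauge 145 [0.4021 0.2266 0.1019]
```

View pics/top8.png

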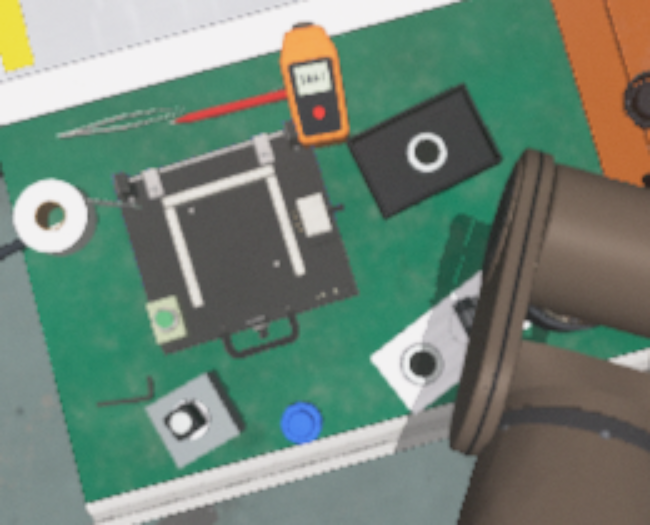

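The top view shows the tired foot upright in the tray at (427,152), the gauge hanging in its stand at (187,420), and one good foot at (422,363). The arm hides the third foot, but it was seen in its recess after the grasp and never touched. The tired foot's face reads z 0.029, so its button is still sunk about 12 mm. The arm is clear.

```bash
python3 -c "
from plant import ctrl
print(ctrl.sign_off())"
```

```text
the job is handed in; nothing more can be done
None
```

I handed the job in at about 21 s: the middle foot was the tired one (5.6 N held, button about 12 mm down) and now stands in the tray; the gauge is back in its stand and the two good feet are still in the rack, one pressed to 5.1 N, the other not pressed.

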